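# Shut the torque-key case

### The job

On the bicycle bench an orange-lidded torque-key case stands open, and its lid has also crept sideways along the hinge pin. Bring the lid back in line with the black lower half and shut it, so that the edges meet all round and the steel spring catch at the front snaps over the lid's lip and holds it fully down. The shell is thin: push and press it gently, never with more than about 40 N, and leave the jar, the sprocket and the wrench where they are.

Things in the scene. Friction and masses are not known exactly. Their poses are not given: they have to be found in the camera images.
- case: Black lower half of the clamshell case, 120 (x) x 180 (y) mm outside, rim 40 mm above the bench, bolted to a steel plate 150 x 230 x 6 mm fixed to the bench. Origin: bench level under the middle of the case. z up; -x is the front with the catch (towards the robot), +x the side with the hinge.
- case_hinge (a point): Middle of the hinge line: 66 mm behind the case's origin (+x), 40 mm above the bench; axes as the case's (y runs along the hinge pin).
- lid (a joint): Angle of the orange lid, rad: 0 fully shut, 1.57 upright, to 1.95 leaning away from the robot. Stiff hinge (0.2 N m): it stays where left. Hollow shell 120 x 180 x 28 mm, about 0.2 kg; back edge 6 mm, front edge 126 mm from the hinge line. Shut, its top is 68 mm above the bench. In the last 0.1 rad the catch resists: about 10 N on the pad, more nearer the hinge.
- shift (a joint): How far the lid stands sideways along the hinge pin, in m: 0 in line with the lower half, positive towards the case's +y; range -0.020 to 0.020. It slides stiffly (about 3 N) when pushed on an end face (end faces 90 mm either side of the lid's middle) and stays where it is left.
- lid_pad (a point): Black rubber thumb pad, 24 x 50 mm, on the outer face of the lid (the top when shut): middle of the lid's width, 108 mm from the hinge line, 28 mm above the rim plane of the lid. Turns with the lid; its axes are the case's when shut.
- jar: Amber grease jar with green cap, 60 mm across, 70 mm tall, loose on the bench beside the case: leave alone. Origin: centre of its underside.
- sprocket: Small steel sprocket lying flat, 66 mm across, 22 mm tall, loose on the bench beside the case: leave alone. Origin: centre of its underside.
- wrench: Steel wrench 160 mm long, 8 mm thick, lying loose in front of the case: leave alone. Origin: centre of its underside, x along it.
- slot (a point): Slot, 9 mm wide, between two yellow blocks inside the front wall; point: on the centre line at the blocks' top, 45 mm in front of the case's origin, 36 mm above the bench. The orange tongue (6 mm thick) under the lid's front edge must enter it; if the lid is out of line by more than about 4 mm the tongue lands on the blocks and the lid stops about 0.1 rad open.
- catch_tooth (a point): Steel spring catch: round tooth 40 mm wide, 8 mm thick, in front of the middle of the front wall; point: centre of the tooth, 66 mm in front of the case's origin, 48 mm above the bench. The lid's lip pushes it forward out of the way and it springs back over the lip.

How it is judged:
By the outcome, as a careful person would: the job done as asked, in the order asked, and still so for the second after the job is handed in, with the robot touching nothing.
It also fails if it takes over 58 s, if anything falls off the work surface, if the arm or the gripper's body presses on something with over 40 N, if the wrist force passes 120 N, or if a joint passes its speed limit or range.

### The arm

A 6-joint arm with a two-finger parallel gripper is mounted at the origin on the work surface. World frame = base frame: x ahead of the robot, y to its left, z up, the work surface at z = 0. Lengths are in m, angles in rad, forces in N, time in s.
With the tool pointing down it reaches from about 0.2 to 0.875 m from the base axis. Payload 3.4 kg.
Tool frame: the origin (TCP) lies between the finger pads; the fingertips stand 25 mm ahead of it and the grasp point (between the pads) lies 6 mm ahead of it (r.nose_length is the z of the fingertips in the tool frame, in m); z points along the fingers, x is the direction in which the jaws open and shut, and the axes are right-handed (so a half turn about z gives the same grasp; the last joint's range is limited). The gripper opens to 94 mm and grips with 3 to 60 N. Pads are 16 mm wide; open, the fingers measure 119 mm over their backs; the gripper's body (75 mm by 177 mm) begins 78 mm behind the grasp point.
Start: joints at [1.076, 0.276, 1.505, -0, 1.361, -0.121], TCP at [0.21, 0.535, 0.23] pointing down, gripper open.
Joint ranges: [-2.89, 2.89], [-0.75, 2.08], [0.22, 2.7], [-1.18, 4.32], [0.11, 2.71], [-2.7, 2.7]. Speed limits (rad/s): [2.57, 2.57, 3.14, 3.14, 3.14, 3.14].

### API

Orientations are given as a unit quaternion [w, x, y, z].
In Python, from plant import r, gripper_to, inverse_kinematics, vision, models, telemetry gives the robot as it stands. Calls block until the motion is done:
- r.move_to(position, orientation): joint-space move of the TCP to a pose.
- r.move_l(position, rot=None, vel=0.15, guard=None): straight line of the TCP; rot=None keeps the orientation; vel is the mean speed in m/s. With guard (N) it stops when the force on the tool has changed by that much, and returns True; else False.
- r.movej(angles): joint-space move.
- gripper_to(opening, f_grip=None): finger opening in m; f_grip is the grip in N (None keeps the last); returns when the fingers have stopped.
- r.hold(seconds).
- inverse_kinematics(position, orientation): joint angles nearest the present ones, or None.
- vision.snapshot(name): name is "side" or "top"; returns the picture (480x640x3 uint8, red, green, blue); there is no depth.
- vision.get_calibration(name): a dict with "fx", "fy", "cx", "cy" (pixels), "position" and "orientation" of the camera in the world. Camera axes: x right, y down, z forward; pixel columns grow to the right and rows downward; lengths in m; the calibration is good to about 2 mm. A picture is of the moment at which its call begins. get_calibration takes no time and is no camera call.
A pose or a line that the arm cannot do raises r.PlanningError and nothing moves.
- r.sign_off(): hands the job in, once; it reports no verdict.
Trained networks look in the newest picture that a camera, given by its name, has taken for a name from the list of things; names that differ only in an ending like _2 or _b are one class to them, and where a whole thing is asked for, a point or a joint stands for the part that bears it (a point fixed in the world has none). Each returns a list of dicts, best first, with "score" (0 to 1); they miss things now and then, are a little off and sometimes report something else, mostly with a low value. They report only what shows in the picture. A call takes as long as a camera call.
- models.boxes_of(thing, camera): "at" ([x, y, z] in m, in world coordinates, good to about 4 mm: the middle of the surface that is visible of it).
- models.regions_of(thing, camera): "pixels" (480x640 bool, what is visible of it).
- models.mark_of(thing, camera): "at" ([x, y, z] in m, in world coordinates, good to about 4 mm: a listed point, or the origin of a listed thing).
Readings, each from a call of its own:
- telemetry.current_t(): time.
- telemetry.current_joints(): joint angles.
- telemetry.current_dq(): joint speeds.
- telemetry.current_joint_efforts(): joint torques, N m.
- telemetry.current_ee_pos(): TCP position.
- telemetry.current_tool_rot(): TCP orientation.
- telemetry.current_wrist_force(): force on the tool from outside, world axes, zero at the start.
- telemetry.current_torque(): the same for the moment, N m.
- telemetry.current_opening(): finger opening in m.
Only numpy, scipy, OpenCV 4.12 (cv2) and the standard library are available. Lean on these libraries where they do the work, as an engineer would, in place of code of your own. Each camera call takes 0.05 s, during which the arm holds its last target. There are 200 camera calls.

## Working session

There is one attempt and no reset: what is moved stays moved. The work goes in short steps, each a Python script; the robot and the scene stay as the last script left them, time stands still between calls to the robot, and variables do not carry over. Pictures are saved under pics/ and viewed, about 8 in all and at most 12, crops included, and the job is handed in when it is done.

```bash
mkdir -p pics; ls; python3 - <<'E'
from plant import r, vision, models, telemetry
import cv2,numpy as np
for c in ("side","top"):
    im=vision.snapshot(c); cv2.imwrite(f"pics/{c}0.png",im[:,:,::-1])
    k=vision.get_calibration(c); print(c,{a:np.round(b,3).tolist() for a,b in k.items()})
    for t in ("case","case_hinge","lid_pad","slot","catch_tooth","jar","sprocket","wrench"):
        m=models.mark_of(t,c)
        print(t,[(np.round(d["at"],3).tolist(),round(d["score"],2)) for d in m[:2]])
    print("lid",[(np.round(d["at"],3).tolist(),round(d["score"],2)) for d in models.boxes_of("lid",c)[:2]])
print(telemetry.current_t(),telemetry.current_tool_rot(),r.nose_length)
E
```

```text
pics
side {'fx': 470.406, 'fy': 470.406, 'cx': 325.086, 'cy': 233.639, 'position': [0.216, -0.442, 0.598], 'orientation': [-0.393, 0.876, -0.26, 0.104]}
case [([0.5, -0.085, 0.001], 0.97)]
case_hinge [([0.567, -0.092, 0.039], 0.92)]
lid_pad [([0.606, -0.09, 0.14], 0.94)]
slot [([0.46, -0.075, 0.04], 0.63)]
catch_tooth [([0.435, -0.074, 0.051], 0.67)]
jar [([0.479, -0.297, -0.003], 0.64)]
sprocket [([0.52, 0.15, -0.002], 0.82), ([0.367, -0.039, -0.002], 0.63)]
wrench [([0.369, -0.036, -0.001], 0.61)]
lid [([0.592, -0.094, 0.094], 0.57), ([0.536, -0.107, 0.038], 0.37)]
top {'fx': 594.294, 'fy': 594.294, 'cx': 317.324, 'cy': 232.936, 'position': [0.266, 0.056, 1.141], 'orientation': [0.068, -0.699, 0.708, -0.07]}
case [([0.501, -0.083, -0.0], 0.77), ([0.371, -0.044, 0.002], 0.42)]
case_hinge [([0.567, -0.094, 0.039], 0.89), ([0.5, -0.084, -0.004], 0.35)]
lid_pad [([0.607, -0.086, 0.146], 0.82)]
slot [([0.455, -0.078, 0.037], 0.65)]
catch_tooth [([0.435, -0.071, 0.045], 0.67)]
jar [([0.484, -0.296, -0.004], 0.77)]
sprocket [([0.52, 0.146, -0.001], 0.98)]
wrench [([0.373, -0.043, 0.0], 0.96), ([0.501, -0.081, -0.004], 0.67)]
lid [([0.592, -0.084, 0.087], 0.74)]
1.0 [-2.47974280e-05  8.26189137e-01  5.63392854e-01  4.23479848e-05] 0.025
```

View pics/side0.png

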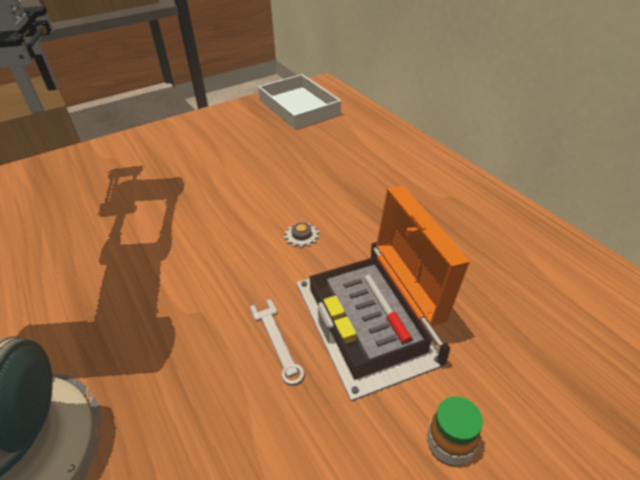

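View pics/top0.png

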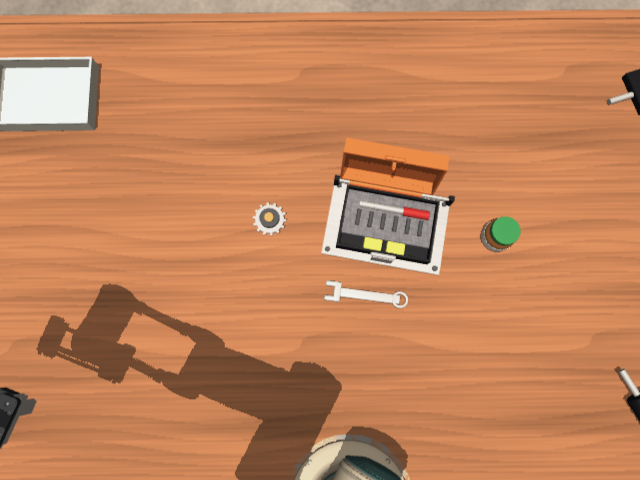

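The front faces the robot and the case is yawed about −9°. The lid is upright, at about 1.68 rad by the marks, and shifted towards +y (roughly +12 mm). Next I'll look at enlarged crops to get plate and lid corners.

```bash
cat > h.py <<'E'
import numpy as np,cv2
from scipy.spatial.transform import Rotation as R
from plant import r, gripper_to, inverse_kinematics, vision, models, telemetry
def proj(P,c):
    k=vision.get_calibration(c);q=k["orientation"]
    p=R.from_quat([q[1],q[2],q[3],q[0]]).inv().apply(np.atleast_2d(P)-k["position"])
    return np.c_[k["fx"]*p[:,0]/p[:,2]+k["cx"],k["fy"]*p[:,1]/p[:,2]+k["cy"]]
def world(p,X):  # case frame -> world, p=(x,y,yaw)
    X=np.atleast_2d(X);c,s=np.cos(p[2]),np.sin(p[2])
    return np.c_[p[0]+c*X[:,0]-s*X[:,1],p[1]+s*X[:,0]+c*X[:,1],X[:,2]]
def lidpt(L,th,sh): # L: (dist from hinge, y, height above rim plane)
    L=np.atleast_2d(L);c,s=np.cos(th),np.sin(th)
    return np.c_[.066-(L[:,0]*c-L[:,2]*s),L[:,1]+sh,.04+L[:,0]*s+L[:,2]*c]
BOX=np.array([(d,y,z) for d in(.006,.126) for y in(-.09,.09) for z in(0,.028)])
PLATE=np.array([(-.075,.115,.006),(-.075,-.115,.006),(.075,-.115,.006),(.075,.115,.006)])
RIM=np.array([(-.06,.09,.04),(-.06,-.09,.04),(.06,-.09,.04),(.06,.09,.04)])
def crop(im,n,x,y,w,h,s): cv2.imwrite(f"pics/{n}.png",cv2.resize(im[y:y+h,x:x+w,:],None,fx=s,fy=s,interpolation=cv2.INTER_CUBIC))
E
python3 - <<'E'
from h import *
from scipy.optimize import least_squares
pts=[((0,0),[(.5,-.085),(.501,-.083)]),((.066,0),[(.567,-.092),(.567,-.094)]),((-.045,0),[(.46,-.075),(.455,-.078)]),((-.066,0),[(.435,-.074),(.435,-.071)])]
f=lambda p:np.concatenate([world(p,(*a,0))[0,:2]-o for a,os in pts for o in os])
p=least_squares(f,[.5,-.08,-.15]).x;print("base",p)
def om(c):
    im=cv2.imread(f"pics/{c}0.png");h=cv2.cvtColor(im,cv2.COLOR_BGR2HSV)
    m=((h[...,0]>8)&(h[...,0]<16)&(h[...,1]>190)&(h[...,2]>60)).astype(np.uint8)
    w=np.zeros_like(m)
    x0,y0,x1,y1=(370,180,475,325) if c=="side" else (335,130,460,200)
    w[y0:y1,x0:x1]=1;return m*w
for c in("side","top"):
    im=cv2.imread(f"pics/{c}0.png");print(c,om(c).sum())
    for i in (PLATE,RIM): cv2.polylines(im,[np.round(proj(world(p,i),c)*16).astype(int)],True,(255,0,0),1,cv2.LINE_AA,4)
    hull=cv2.convexHull(proj(world(p,lidpt(BOX,1.68,.012)),c).astype(np.float32))
    cv2.polylines(im,[np.round(hull*16).astype(int)],True,(0,255,0),1,cv2.LINE_AA,4)
    print(im.shape)
    if c=="side": a=im[170:410,280:490]
    else: a=im[120:285,310:470]
    cv2.imwrite(f"pics/{c}1.png",cv2.resize(a,(400,int(400*a.shape[0]/a.shape[1])),interpolation=cv2.INTER_CUBIC))
a,b=cv2.imread("pics/side1.png"),cv2.imread("pics/top1.png")
H=max(len(a),len(b));cv2.imwrite("pics/both1.png",np.hstack([cv2.copyMakeBorder(i,0,H-len(i),0,0,0) for i in(a,b)]))
E
```

```text
base [ 0.50111709 -0.08322419 -0.15386756]
side 6574
(480, 640, 3)
top 810
(480, 640, 3)
```

View pics/both1.png

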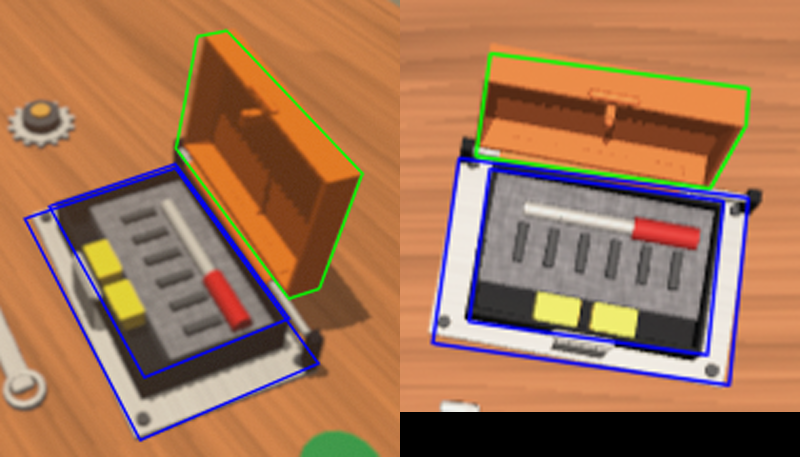

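The overlay fits well: base about (0.501, −0.083), yaw −0.154, lid 1.68 rad, shift about +12 mm. Next I'll push on the lid's +y end face with closed fingers.

```bash
cat >> h.py <<'E'
P=np.array([.5011,-.0832,-.1539]); Q=np.array([0,np.cos(P[2]/2),np.sin(P[2]/2),0])
def tip(x,y,z): return world(P,(x,y,z+r.nose_length))[0]   # TCP for a fingertip point in case frame
def case_of(w):
    d=np.array(w)-[P[0],P[1],0];c,s=np.cos(P[2]),np.sin(P[2])
    return np.array([c*d[0]+s*d[1],-s*d[0]+c*d[1],d[2]-r.nose_length])
def st(m): print(m,"t",round(telemetry.current_t(),2),"tip",np.round(case_of(telemetry.current_ee_pos()),4),"F",np.round(telemetry.current_wrist_force(),1))
E
python3 - <<'E'
from h import *
gripper_to(0.0,10); st("closed")
r.move_to(tip(.086,.145,.2),Q); st("above")
r.move_l(tip(.086,.145,.10)); st("down")
c=r.move_l(tip(.086,.099,.10),vel=.03,guard=1.5); st(f"contact {c}")
im=vision.snapshot("side"); crop(im[:,:,::-1],"push0",300,120,240,240,2.5)
E
```

```text
closed t 2.42 tip [-0.3825  0.5666  0.2055] F [ 0.4 -0.3  0.5]
above t 4.67 tip [0.0856 0.146  0.2001] F [ 0.1 -0.4  1.1]
down t 5.48 tip [0.0866 0.1453 0.1008] F [-0.7  0.4 -0.1]
contact True t 6.53 tip [0.0857 0.1119 0.0997] F [-1.1 -0.3 -0.7]
```

View pics/push0.png

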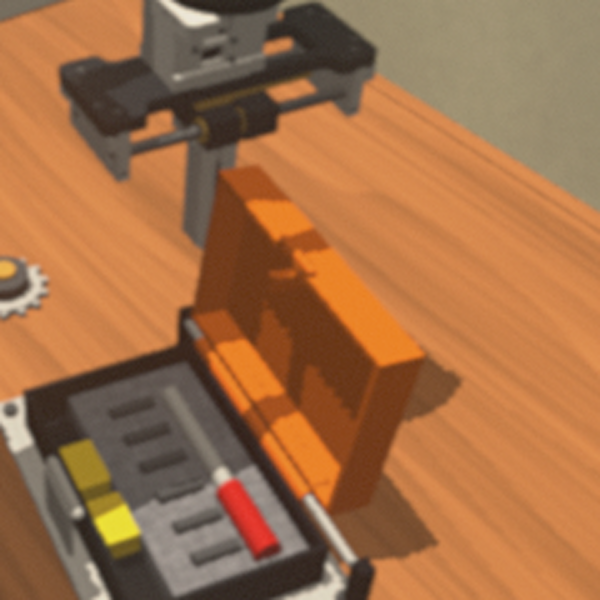

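The fingers stand by the +y end face, and contact agrees with a shift of about +12 mm within noise. Now I'll push to the aligned position and measure.

```bash
python3 - <<'E'
from h import *
for y in (.107,.098):
    print(r.move_l(tip(.086,y,.10),vel=.02,guard=10)); st("push")
r.hold(.2); st("held")
r.move_l(tip(.086,.135,.10),vel=.1)
out=[]
for c in("side","top"):
    im=vision.snapshot(c)[:,:,::-1].copy()
    m=models.mark_of("lid_pad",c); print(c,[(np.round(case_of(d["at"])[:2],4),round(d["score"],2)) for d in m[:1]])
    for sh,col in((0,(0,255,0)),):
        hull=cv2.convexHull(proj(world(P,lidpt(BOX,1.68,sh)),c).astype(np.float32))
        cv2.polylines(im,[np.round(hull*16).astype(int)],True,col,1,cv2.LINE_AA,4)
    a=im[170:345,320:480] if c=="side" else im[120:285,310:470]
    a=cv2.resize(a,(400,420),interpolation=cv2.INTER_CUBIC); out.append(a)
cv2.imwrite("pics/after.png",np.hstack(out))
E
```

```text
False
push t 7.0 tip [0.0854 0.1073 0.0996] F [-1.4  2.6 -0. ]
False
push t 7.6 tip [0.0862 0.0975 0.1   ] F [-0.8  1.9 -1.6]
held t 7.8 tip [0.0865 0.0977 0.1001] F [-0.8  0.7 -1.7]
side [(array([ 0.1061, -0.0043]), 0.92)]
top [(array([ 0.1048, -0.0023]), 0.81)]
```

View pics/after.png

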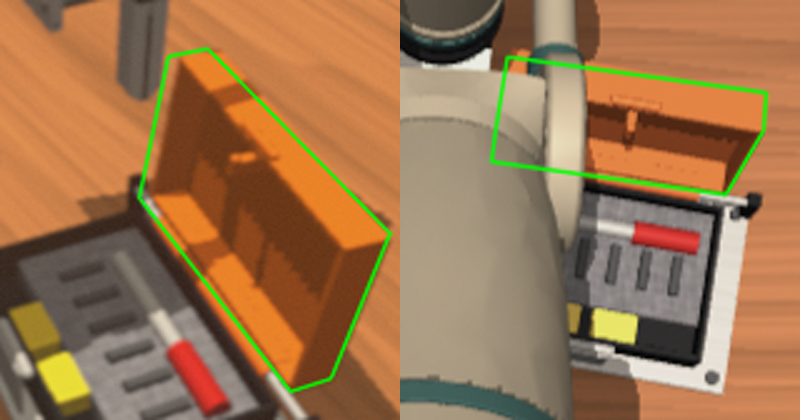

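```bash
python3 - <<'E'
from h import *
from scipy.optimize import minimize
r.move_l(tip(.086,.135,.2),vel=.2); r.move_to(tip(.13,.02,.24),Q); st("")
im=vision.snapshot("side"); cv2.imwrite("pics/side2.png",im[:,:,::-1])
m=models.regions_of("lid","side"); print([(d["score"],d["pixels"].sum()) for d in m])
new=m[0]["pixels"]
def hsv(im):
    h=cv2.cvtColor(im,cv2.COLOR_BGR2HSV);k=((h[...,0]>7)&(h[...,0]<17)&(h[...,1]>195)).astype(np.uint8)
    w=np.zeros_like(k);w[175:330,365:480]=1;k=cv2.morphologyEx(k*w,cv2.MORPH_OPEN,np.ones((3,3),np.uint8))
    n,l,s,_=cv2.connectedComponentsWithStats(k);return l==1+np.argmax(s[1:,4])
S=4
def fit(mask,name):
    c=cv2.convexHull(np.argwhere(mask)[:,::-1].astype(np.int32).copy())
    o=np.zeros((720,640),np.uint8); big=lambda p:np.round((np.asarray(p,float).reshape(-1,2)-[350,160]+.0)*S).astype(np.int32)
    A=o.copy();cv2.fillPoly(A,[big(c)],1)
    def cost(v):
        B=o.copy();h=cv2.convexHull(proj(world(P,lidpt(BOX,v[0],v[1]/50)),"side").astype(np.float32))
        cv2.fillPoly(B,[big(h)],1);return (A^B).sum()/A.sum()
    b=min((minimize(cost,[1.68,s],method="Nelder-Mead",options=dict(initial_simplex=[[1.68,s],[1.73,s],[1.68,s+.3]])) for s in(-.2,.2,.5)),key=lambda q:q.fun)
    print(name,"th",b.x[0],"sh mm",b.x[1]*20,"err",b.fun)
fit(hsv(cv2.imread("pics/side0.png")),"before hsv"); fit(hsv(im[:,:,::-1].copy()),"now hsv"); fit(new,"now net")
im2=vision.snapshot("top")[:,:,::-1].copy()
a=cv2.resize(im2[120:285,310:470],(400,412),interpolation=cv2.INTER_CUBIC)
b=cv2.resize(im[170:345,320:480,::-1],(400,412),interpolation=cv2.INTER_CUBIC)
cv2.imwrite("pics/mid.png",np.hstack([b,a]))
E
```

```text
t 9.75 tip [0.1292 0.0201 0.2382] F [-0.9  0.2  0.1]
[(0.8, np.int64(8031))]
before hsv th 1.22867222160101 sh mm 3.8329195231199193 err 0.5930723449823926
now hsv th 1.7083203124999997 sh mm 4.54296875 err 0.15000127987440165
now net th 1.7103333282470707 sh mm -1.8164138793945328 err 0.0814494962323258
```

```bash
cat >> h.py <<'E'
def arc(ths,vel=.1,guard=12,y=0):
    for th in ths:
        c=lidpt((.108,0,.028),th,0)[0]
        if r.move_l(tip(c[0]+.0125*np.sin(th),y,c[2]),vel=vel,guard=guard): st(f"guard at {th:.2f}"); return True
    st(f"arc end {ths[-1]:.2f}")
E
python3 - <<'E'
from h import *
r.move_to(tip(.150,0,.24),Q)
r.move_l(tip(.150,0,.142),vel=.15); st("behind")
if not arc(np.arange(1.55,.39,-.115)):
    c=telemetry.current_ee_pos(); r.move_l([c[0],c[1],.3],vel=.25)
    # clear the view
    r.move_to(tip(-.1,.3,.25),Q); st("clear")
out=[]
for c in("side","top"):
    im=vision.snapshot(c)[:,:,::-1].copy(); cv2.imwrite(f"pics/{c}3.png",im)
    m=models.mark_of("lid_pad",c); print(c,[(np.round(case_of(d["at"]),4),round(d["score"],2)) for d in m[:1]])
    a=im[170:390,300:460] if c=="side" else im[120:285,330:450]
    out.append(cv2.resize(a,(400,550),interpolation=cv2.INTER_CUBIC))
cv2.imwrite("pics/low.png",np.hstack(out))
E
```

```text
behind t 10.95 tip [0.1505 0.0003 0.143 ] F [-0.1 -0.4  0.2]
arc end 0.40 t 14.39 tip [-0.0178  0.      0.1078] F [0.4 0.4 0. ]
clear t 16.4 tip [-0.0996  0.2992  0.2496] F [ 0.  -0.2 -0.4]
side [(array([-0.0264,  0.0028,  0.0794]), 0.91)]
top [(array([-0.0226,  0.006 ,  0.082 ]), 0.74)]
```

View pics/low.png

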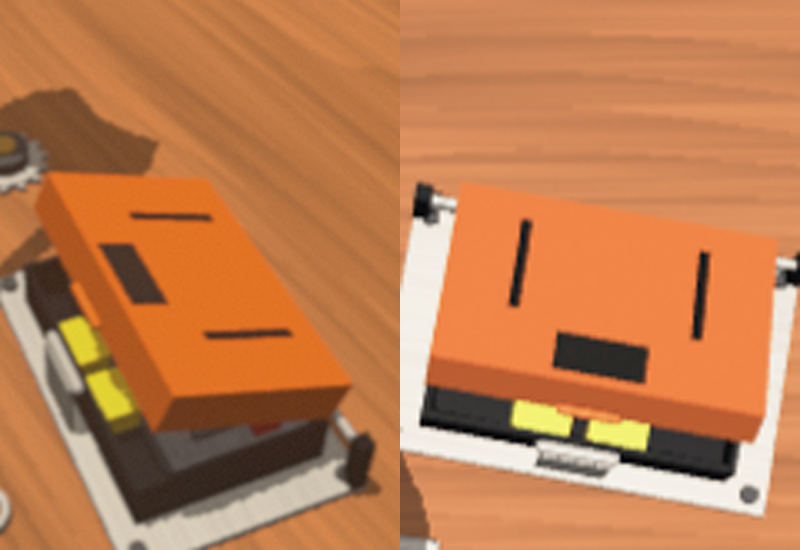

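The lid is at about 0.40 rad, the tongue is visible just above the yellow blocks, and nothing was disturbed. To fix the shift to about a millimetre I'll use subpixel centroids: the pad for the lid, the yellow block pair for the base.

```bash
cat >> h.py <<'E'
def ray_y(uv,c,pt):
    """case-frame y offset of pixel uv from model point pt (case frame) using the image gradient along y and x"""
    f=lambda dx,dy:proj(world(P,np.add(pt,(dx,dy,0))),c)[0]
    o=f(0,0);J=np.c_[f(.001,0)-o,f(0,.001)-o]
    return np.linalg.solve(J,np.array(uv)-o)  # mm dx,dy
def blobs(mask,amin):
    n,l,s,ce=cv2.connectedComponentsWithStats(mask.astype(np.uint8))
    return [(s[i,4],np.round(ce[i],2),s[i,2:4]) for i in range(1,n) if s[i,4]>=amin]
def padblob(im,c,th):
    u=proj(world(P,lidpt((.108,0,.028),th,0)),c)[0]
    g=im.max(2)<75; n,l,s,ce=cv2.connectedComponentsWithStats(g.astype(np.uint8))
    i=min((i for i in range(1,n) if 60<s[i,4]<900),key=lambda i:np.hypot(*(ce[i]-u)));return ce[i],s[i,4]
E
python3 - <<'E'
from h import *
for c in("side","top"):
    im0=cv2.imread(f"pics/{c}0.png");h=cv2.cvtColor(im0,cv2.COLOR_BGR2HSV)
    y=(h[...,0]>25)&(h[...,0]<35)&(h[...,1]>150)&(h[...,2]>(170 if c=="side" else 120))
    b=sorted(blobs(y,15),key=lambda t:-t[0])[:2];print(c,"yellow",b)
    print("  base offset mm",ray_y((b[0][1]+b[1][1])/2,c,(-.045,0,.036)))
    im=cv2.imread(f"pics/{c}3.png");u,a=padblob(im,c,.4)
    print("  pad",u,a,"offset mm",ray_y(u,c,lidpt((.108,0,.028),.4,0)[0]))
E
```

```text
side yellow [(np.int32(257), array([344.34, 326.88]), array([20, 21], dtype=int32)), (np.int32(214), array([333.13, 305.11]), array([19, 19], dtype=int32))]
  base offset mm [2.76859456 0.99782423]
  pad [352.67213115 279.2568306 ] 183 offset mm [1.74544368 0.34065818]
top yellow []Traceback (most recent call last):
  File "<stdin>", line 6, in <module>
IndexError: list index out of range
```

```bash
python3 - <<'E'
from h import *
c="top"
im0=cv2.imread(f"pics/{c}0.png");h=cv2.cvtColor(im0,cv2.COLOR_BGR2HSV)
print(im0[244,372],im0[248,396],h[244,372])
y=(im0[...,1].astype(int)-im0[...,0]>70)&(h[...,0]>22)
y[:225]=0;y[260:]=0;y[:,:355]=0;y[:,412:]=0
b=sorted(blobs(y,15),key=lambda t:-t[0])[:2];print(c,"yellow",b)
print("  base offset mm",ray_y((b[0][1]+b[1][1])/2,c,(-.045,0,.036)))
im=cv2.imread(f"pics/{c}3.png");u,a=padblob(im,c,.4)
print("  pad",u,a,"offset mm",ray_y(u,c,lidpt((.108,0,.028),.4,0)[0]))
E
```

```text
[112 238 240] [112 237 240] [ 30 136 240]
top yellow [(np.int32(207), array([395.15, 247.69]), array([19, 14], dtype=int32)), (np.int32(204), array([372.36, 243.5 ]), array([20, 14], dtype=int32))]
  base offset mm [3.26836049 3.442378  ]
  pad [389.52416357 226.83643123] 269 offset mm [2.11273142 3.7324294 ]
```

The two views put the lid −0.7 mm and +0.3 mm from the base, so it is in line. Now to shut it.

```bash
python3 - <<'E'
from h import *
c=lidpt((.108,0,.028),.4,0)[0]
r.move_to(tip(c[0]+.005,0.001,c[2]+.08),Q)
r.move_l(tip(c[0]+.005,.001,c[2]+.012),vel=.15); st("above pad")
if not arc([.34,.25,.16,.12],vel=.06,guard=12,y=.001):
    for th in(.08,.04,0,-.02):
        p=lidpt((.108,0,.028),th,0)[0]
        g=r.move_l(tip(p[0],.001,p[2]),vel=.02,guard=24); st(f"press {th} {g}")
        if g: break
E
```

```text
above pad t 18.41 tip [-0.017   0.0016  0.1204] F [ 0.  -0.7 -0.2]
arc end 0.12 t 19.76 tip [-0.0367  0.001   0.0805] F [ 0.3  0.5 -0.2]
press 0.08 False t 20.17 tip [-0.0384  0.0009  0.0771] F [ 0.7 -0.4  3.6]
press 0.04 False t 20.54 tip [-0.0405  0.001   0.0723] F [ 1.3 -0.5  1.8]
press 0 False t 20.92 tip [-0.0429  0.0011  0.0675] F [-0.8  0.8  0.9]
press -0.02 False t 21.18 tip [-0.0432  0.0011  0.066 ] F [-1.8  0.5  6.3]
```

```bash
python3 - <<'E'
from h import *
for z in(.064,.062,.060,.058):
    g=r.move_l(tip(-.043,.001,z),vel=.02,guard=18); st(f"press {z} {g}")
    F=telemetry.current_wrist_force()[2]
    if g or F>22: break
r.hold(.2); st("held")
r.move_l(tip(-.043,.001,.2),vel=.2); r.move_to(tip(-.1,.3,.25),Q); st("clear")
out=[]
for c in("side","top"):
    im=vision.snapshot(c)[:,:,::-1].copy(); cv2.imwrite(f"pics/{c}4.png",im)
    u,a=padblob(im,c,0); print(c,a,"pad off mm vs shut",ray_y(u,c,lidpt((.108,0,.028),0,0)[0]))
    a=im[190:400,290:450] if c=="side" else im[140:285,325:455]
    out.append(cv2.resize(a,(400,525 if c=="side" else 446),interpolation=cv2.INTER_CUBIC))
out[1]=cv2.copyMakeBorder(out[1],0,79,0,0,0)
cv2.imwrite("pics/shut.png",np.hstack(out))
for n in("jar","sprocket","wrench"): print(n,[np.round(d["at"],3) for d in models.mark_of(n,"top")[:1]])
E
```

```text
press 0.064 False t 21.43 tip [-0.0435  0.001   0.0647] F [-2.2  0.9  9.1]
press 0.062 False t 21.68 tip [-0.0437  0.001   0.0632] F [-4.4  1.7 15. ]
press 0.06 False t 21.93 tip [-0.0439  0.001   0.0617] F [-4.8  1.  19.3]
press 0.058 False t 22.18 tip [-0.0442  0.001   0.0602] F [-6.3  0.8 25.2]
held t 22.38 tip [-0.0442  0.001   0.0603] F [-6.4  0.9 23.6]
clear t 24.41 tip [-0.0998  0.2991  0.2493] F [-0.4  0.4  1. ]
side 162 pad off mm vs shut [  95.55959612 -150.49777183]
top 300 pad off mm vs shut [2.95189985 4.66653173]
jar [array([ 0.482, -0.294, -0.002])]
sprocket [array([0.524, 0.146, 0.001])]
wrench [array([ 0.376, -0.044, -0.001])]
```

View pics/shut.png

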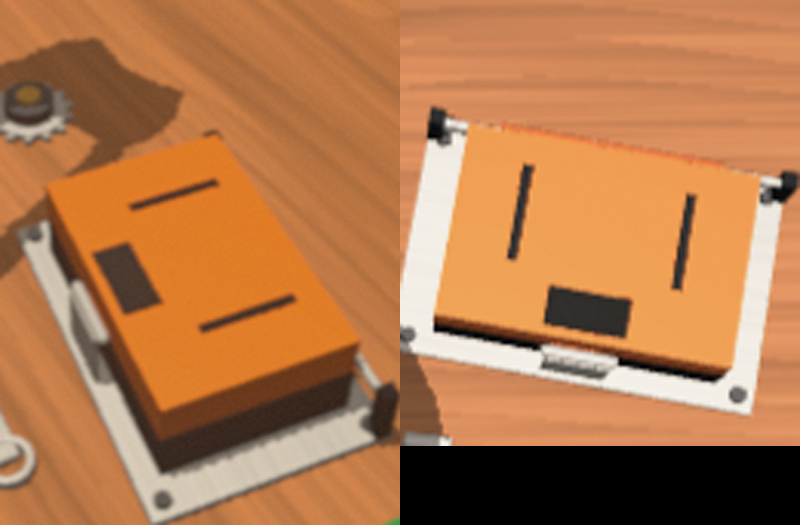

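The lid sits square on the base, with the catch standing at the front lip and the surroundings unmoved. I'll check the lid angle numerically from the pad and the stripes, and zoom in on the catch.

```bash
python3 - <<'E'
from h import *
from scipy.optimize import least_squares
for c in("side","top"):
    im=cv2.imread(f"pics/{c}4.png")
    u=proj(world(P,lidpt((.108,0,.028),0,0)),c)[0]
    H=cv2.convexHull(proj(world(P,lidpt(BOX[[1,3,5,7]],0,0)),c).astype(np.float32)).astype(np.int32)
    m=np.zeros(im.shape[:2],np.uint8);cv2.fillPoly(m,[H],1);m=cv2.erode(m,np.ones((5,5)))
    b=blobs((im.max(2)<120)&(m>0),25)
    print(c,"pred",u,[(int(a),e) for a,e,_ in b])
    pu=min(b,key=lambda t:np.hypot(*(t[1]-u)))[1]
    for th in(0,.05,.1,.15): print("  th",th,"dx,dy mm",np.round(ray_y(pu,c,lidpt((.108,0,.028),th,0)[0]),2))
A=[cv2.imread(f"pics/{n}.png") for n in("side0","side4")]
cv2.imwrite("pics/catch.png",np.hstack([cv2.resize(a[280:360,305:355],(390,600),interpolation=cv2.INTER_CUBIC) for a in A]))
E
```

```text
side pred [339.12883524 302.6225422 ] [(67, array([358.88, 267.52])), (383, array([340.34, 301.  ])), (96, array([388.5, 315. ]))]
  th 0 dx,dy mm [2.87 2.  ]
  th 0.05 dx,dy mm [-0.56 -2.04]
  th 0.1 dx,dy mm [-4.26 -6.07]
  th 0.15 dx,dy mm [ -8.23 -10.07]
top pred [387.54307266 242.9576558 ] [(84, array([363.46, 208.32])), (84, array([416.7 , 218.27])), (331, array([385.46, 241.04]))]
  th 0 dx,dy mm [3.01 4.21]
  th 0.05 dx,dy mm [0.41 4.7 ]
  th 0.1 dx,dy mm [-2.45  5.18]
  th 0.15 dx,dy mm [-5.55  5.65]
```

View pics/catch.png

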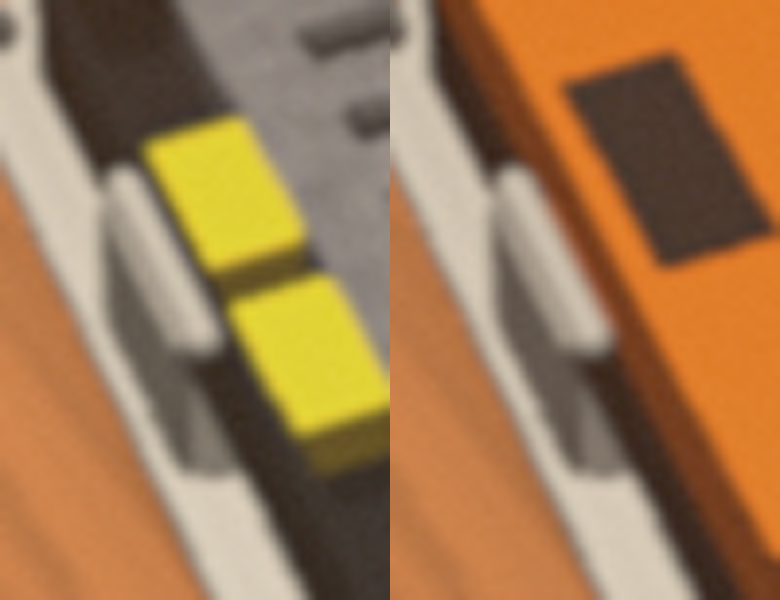

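Lid angle matches 0 in both views, and relative to the base the shift is about +0.9 mm. The catch tooth is back in its rest place over the lip.

```bash
python3 -c "
from h import *
r.sign_off(); st('done')"
```

```text
the job is handed in; nothing more can be done
the job is handed in; nothing more can be done
```

The lid is back in line and shut, with the catch over its lip. I handed the job in at about 24 s with the arm clear; sign-off gives no verdict.

**What I did:** I pushed the lid about 12 mm towards −y on its +y end face. Then I lowered it to 0.4 rad, checked the alignment, and pressed it shut on the thumb pad. The highest force I read was about 26 N.

**Last checks:**
- **Lid angle:** both cameras match fully shut, to about 0.01 rad.
- **Alignment:** after shutting, the lid measured about +0.9 mm out of line. Just before, the two views gave −0.7 and +0.3 mm, so 1 mm is roughly the limit of the measurement.
- **Catch:** the tooth is back where it started, over the lip.
- **Jar, sprocket and wrench:** all where they were, within the network's 4 mm accuracy.

**What disagreed or failed:**
- An early outline fit on orange colour failed, so I used pad and block centroids instead.
- One automatic pad reading in the final side view picked the wrong spot, and I redid it.
- I never read the catch's expected 10 N. My readings during closing were only at stops and stayed below 4 N, so that the catch is holding rests on the lid angle and tooth position.
- In the final press the fingertips went about 8 mm below the nominal lid top as the force rose smoothly. I took this as give in the pad or shell and didn't check it further.

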